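# Set the big adjustable wrench to its scale line with a fingertip

## Task

The larger of the two adjustable wrenches lies on the workbench with its jaw too wide open for the next nut. With a fingertip on top of its knurled worm wheel, roll the wheel until the gripping face of the sliding jaw lines up with the one long engraved line of the jaw scale, then take the finger away. Leave the wrench lying where it is, neither picked up nor shoved about, do not push on the jaw itself, and do not disturb the other things on the bench.

Things in the scene. Friction and masses are not known exactly. Their poses are not given: they have to be found in the camera images.
- wrench: The larger adjustable wrench, plain steel, 400 mm long, about 1.25 kg, loose, lying flat. Origin on the bench under the worm's middle; x points out of the mouth, y along the jaw's slide to the fixed jaw, z up. Head: 18 mm thick, x -50 to 80 mm, y -24 to 72 mm. Handle: 16 mm high, 35 mm wide, leaves towards -x and -y, 22.5 degrees off x, ends 310 mm from the origin. Loose things beside it are under 50 mm high.
- worm: Its knurled worm wheel: a steel roller, radius 10.5 mm, length 26 mm, in a window of the head. Origin in its middle, 11 mm above the bench; its axes turn with it. It turns about the wrench's y axis. Rolling its top towards the handle (wrench -x) closes the jaw, 7.5 mm per turn (1 mm for 8.8 mm rolled at the rim); towards the mouth (+x) opens it. It never shifts along its axis.
- worm_top (a point): Fixed point of the wrench at the top of the worm wheel, in the middle of its length, 21.5 mm above the bench: the highest part of the wrench, 3.5 mm proud of the head. The wheel turns stiffly (about 2 N at the rim) and stays where it is left; pressed with 5 to 10 N it rolls with the fingertip without slip.
- jaw: The sliding jaw of the larger wrench, moved only by the worm. Origin at the bottom of its gripping face, at the throat, on the bench surface; its axes are parallel to the wrench's. It must not be pushed.
- jaw_edge (a point): Point on the sliding jaw: the upper edge of its gripping face where it meets the throat, 18 mm above the bench, right at the end of the scale. It moves along the wrench's +y as the jaw closes. At the start it is 7 to 13 mm short of the line, on the -y side.
- gauge_mark (a point): Point on the wrench's head: the throat end of the one long engraved line (19 mm long, 1 mm wide, dark, along the wrench's x) on the head's top face, 18 mm above the bench. It marks a jaw gap of 30 mm. The other lines of the scale are 5.5 mm long and 5 mm apart. When the jaw is set, jaw_edge and gauge_mark coincide.
- small_wrench: The smaller adjustable wrench, 215 mm long, 10 mm thick, loose. Not to be moved.
- axle_nut: Hexagon nut, 30 mm across flats, 16 mm high, loose. Not to be moved.
- socket: Steel socket, 38 mm in diameter, 44 mm high, standing loose. Not to be moved.
- screwdriver: Screwdriver, 200 mm long, black handle, lying loose. Not to be moved.
- axle_spacer: Aluminium sleeve, 32 mm in diameter, 36 mm high, standing loose. Not to be moved.
- parts_dish: Round steel dish, 140 mm in diameter, 32 mm high, with screws in it. Not to be moved.

How it is judged (in metres and radians):
On the way:
1. a fingertip on the worm wheel brings the jaw to the long line (contact force between the fingers and worm above 0.5 N and y of jaw_edge in the frame of gauge_mark between -0.003 and 0.003 m), for 0.05 s.
At the end, for the whole second after the job is handed in: The gripping face of the sliding jaw stands within 1.5 mm of the long line, nothing moves, and the wrench lies flat on the bench within 30 mm of where it was (y of jaw_edge in the frame of gauge_mark between -0.0015 and 0.0015 m and distance of wrench from where it was at the start of the episode below 0.03 m and height (world z) of wrench below 0.004 m and angle between wrench's own z axis and vertical below 0.05 rad and linear speed of each of wrench, jaw below 0.01 m/s); the robot touches nothing.
It fails at once if the wrench is picked up or tipped (height (world z) of wrench above 0.008 m or angle between wrench's own z axis and vertical above 0.12 rad).
It fails at once if the wrench is shoved about (more than 30 mm) (distance of wrench from where it was at the start of the episode above 0.03 m).
It fails at once if the robot pushes on the sliding jaw (contact force between any of the fingers, the arm and jaw above 4 N).
It fails at once if another thing on the bench is disturbed (more than 20 mm) (distance of any of small_wrench, axle_nut, socket, screwdriver, axle_spacer, parts_dish from where it was at the start of the episode above 0.02 m).
It also fails if it takes over 64 s, if anything falls off the work surface, if the arm or the gripper's body presses on something with over 40 N, if the wrist force passes 120 N, or if a joint passes its speed limit or range.

## Robot

A 7-joint arm with a two-finger parallel gripper is mounted at the origin on the work surface. World frame = base frame: x ahead of the robot, y to its left, z up, the work surface at z = 0. Lengths are in mm, angles in rad, forces in N, time in s.
With the tool pointing down it reaches from about 400 to 925 mm from the base axis. Payload 5.6 kg.
Tool frame: the origin (TCP) lies midway between the tips of the shut fingers; the grasp point (between the pads) lies 19 mm behind it (grip_point_offset is the distance from the TCP to the grasp point, in mm); x points along the fingers, z is the direction in which the jaws open and shut, and the axes are right-handed (so a half turn about x gives the same grasp; the last joint's range is limited). The gripper opens to 85 mm and grips with 20 to 120 N. Pads are 22 mm wide; open, the fingers measure 114 mm over their backs; the gripper's body (76 mm by 85 mm) begins 54 mm behind the grasp point. The pads swing forward as they close: fully open they stand 13 mm farther back than shut.
Start: joints at [-1.269, 0.468, -0.012, 1.603, 0.006, 1.071, -0.056], TCP at [219.746, 611.735, 231.29] pointing down, gripper open.
Joint ranges: [-2.53, 2.53], [-0.31, 2.02], [-1.57, 1.55], [0.28, 2.44], [-1.29, 4.43], [0.15, 1.84], [-2.92, 2.92]. Speed limits (rad/s): [2.57, 2.57, 3.14, 3.14, 3.14, 3.14, 3.14].

## Interface

Orientations are given as a rotation vector (axis times angle).
In Python, from plant import * gives the robot as it stands. Calls block until the motion is done:
- move_to(position, orientation): joint-space move of the TCP to a pose.
- line_to(position, orientation=None, v=150): straight line of the TCP; orientation=None keeps the orientation; v is the mean speed in mm/s.
- movej(angles): joint-space move.
- move_gripper(opening, squeeze=None): opening from 0.0 (shut) to 1.0 (fully open); squeeze is the grip in N (None keeps the last); returns when the fingers have stopped.
- dwell(seconds).
- inverse_kinematics(position, orientation): joint angles nearest the present ones, or None.
- sense(): the state.
- grab_frame(name): name is "scene" or "top" or "wrist"; returns a dict with "image" (480x640x3 uint8, blue, green, red), "fov_y" (degrees; the focal length in pixels is half the picture's height over the tangent of half this angle, whatever the lens; pixels are square), "cx", "cy" (the principal point, pixels), "T" (4x4, takes a point from camera to world coordinates). Camera axes: x right, y down, z forward; pixel columns grow to the right and rows downward; lengths in mm; the calibration is good to about 2 mm. The wrist camera is an equidistant fisheye: a pixel r from the principal point sees the ray r / f radians off the axis. A picture is of the moment at which its call begins. There is no depth.
A pose or a line that the arm cannot do raises MotionError and nothing moves.
- sign_off(): hands the job in, once; it reports no verdict.
The state is a dict: "time": time; "joint_pos": joint angles; "dq": joint speeds; "joint_torque": joint torques, N m; "eef_pos": TCP position; "tcp_rot": TCP orientation; "contact_force": force on the tool from outside, world axes, zero at the start; "torque": the same for the moment, N m; "gripper_width": opening from 0.0 (shut) to 1.0 (fully open).
Only numpy, scipy, OpenCV 4.12 (cv2) and the standard library are available. Lean on these libraries where they do the work, as an engineer would, in place of code of your own. Each camera call takes 0.05 s, during which the arm holds its last target. There are 200 camera calls.

## Working session

There is one attempt and no reset: what is moved stays moved. The work goes in short steps, each a Python script; the robot and the scene stay as the last script left them, time stands still between calls to the robot, and variables do not carry over. Pictures are saved under pics/ and viewed, about 8 in all and at most 12, crops included, and the job is handed in when it is done.

```bash
mkdir -p pics; ls
python3 - <<'E'
from plant import *
import cv2,pickle
d={}
for n in("scene","top","wrist"):
    f=grab_frame(n);d[n]=f;cv2.imwrite(f"pics/{n}0.png",f["image"]);print(n,f["fov_y"],f["cx"],f["cy"],f["T"])
pickle.dump(d,open("f0.pkl","wb"))
s=sense();print(s)
E
```

```text
pics
scene 53.905386961435234 324.6489387115925 236.34960346699106 [[-2.32513814e-01  5.74749523e-01 -7.84602008e-01  1.21354992e+03]
 [ 9.72592912e-01  1.37896168e-01 -1.87210240e-01  2.82748634e+02]
 [ 5.94613841e-04 -8.06627319e-01 -5.91060077e-01  5.09041717e+02]
 [ 0.00000000e+00  0.00000000e+00  0.00000000e+00  1.00000000e+00]]
top 42.938240060055605 332.31169737167664 231.6520068613369 [[-9.35787576e-04 -9.97982914e-01  6.34762033e-02  5.14174139e+02]
 [-9.99966224e-01  4.15554345e-04 -8.20842782e-03  1.10653401e+02]
 [ 8.16549290e-03 -6.34817407e-02 -9.97949595e-01  1.10676679e+03]
 [ 0.00000000e+00  0.00000000e+00  0.00000000e+00  1.00000000e+00]]
wrist 65.70646984690485 317.2938523639419 241.12603667720586 [[ 3.36987854e-01  8.97646389e-01  2.84024903e-01  1.46544245e+02]
 [ 9.41507986e-01 -3.20846703e-01 -1.03053893e-01  6.37289374e+02]
 [-1.37750097e-03  3.02139625e-01 -9.53262686e-01  3.73236510e+02]
 [ 0.00000000e+00  0.00000000e+00  0.00000000e+00  1.00000000e+00]]
{'time': 0.15, 'joint_pos': array([-1.26900376,  0.46822333, -0.01160208,  1.60337965,  0.00600311,
        1.07137363, -0.05630164]), 'dq': array([-0.00123036, -0.00124318, -0.00022283, -0.00210583,  0.00058154,
        0.00097153,  0.00028026]), 'joint_torque': array([ 1.61046264e-03, -5.32793462e+01,  2.18667998e-02, -2.51555336e+01,
        1.15008242e-02,  5.49985692e-03,  3.39073938e-05]), 'eef_pos': array([219.62248005, 611.34145048, 230.53913343]), 'tcp_rot': array([-0.95237356,  1.35390672,  0.95094975]), 'contact_force': array([ 0.55033174, -0.96686392,  0.50687936]), 'torque': array([ 0.0419027 ,  0.0140308 , -0.03333684]), 'gripper_width': 0.998287816560298}
```

View pics/top0.png

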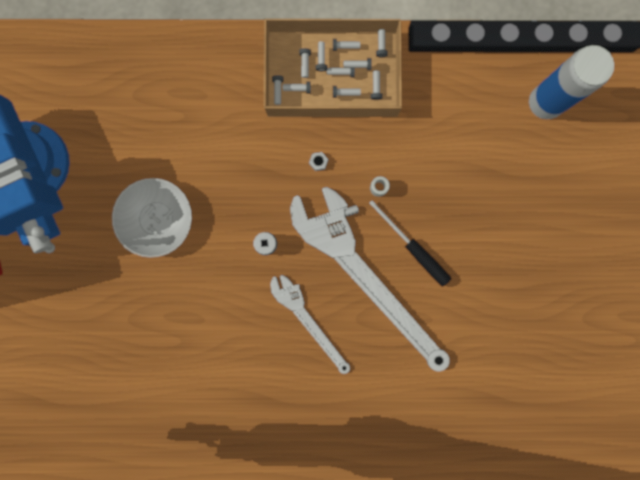

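```bash
cat > h.py <<'E'
import numpy as np, cv2
def ray(f,u,v,fish=False):
    fl=240/np.tan(np.radians(f["fov_y"]/2)); d=np.array([u-f["cx"],v-f["cy"]])/fl
    if fish:
        th=np.hypot(*d); d=d*np.sin(th)/max(th,1e-9); c=np.array([*d,np.cos(th)])
    else: c=np.array([*d,1.])
    return f["T"][:3,:3]@c, f["T"][:3,3]
def at_z(f,u,v,z,fish=False):
    r,o=ray(f,u,v,fish); return o+r*(z-o[2])/r[2]
def crop(im,x0,y0,x1,y1,s,name):
    cv2.imwrite(name,cv2.resize(im[y0:y1,x0:x1],None,fx=s,fy=s,interpolation=cv2.INTER_CUBIC))
E
python3 - <<'E'
import pickle;from h import *
f=pickle.load(open("f0.pkl","rb"))["top"]
w=at_z(f,337,229,21.5);e=at_z(f,438,360,16);print(w,e,np.linalg.norm(w-e))
crop(f["image"],250,140,450,290,4,"pics/c1.png")
E
```

```text
[587.93806169  93.36428167  21.5       ] [355.84893129 -85.17365915  16.        ] 292.86756522626627
```

View pics/c1.png

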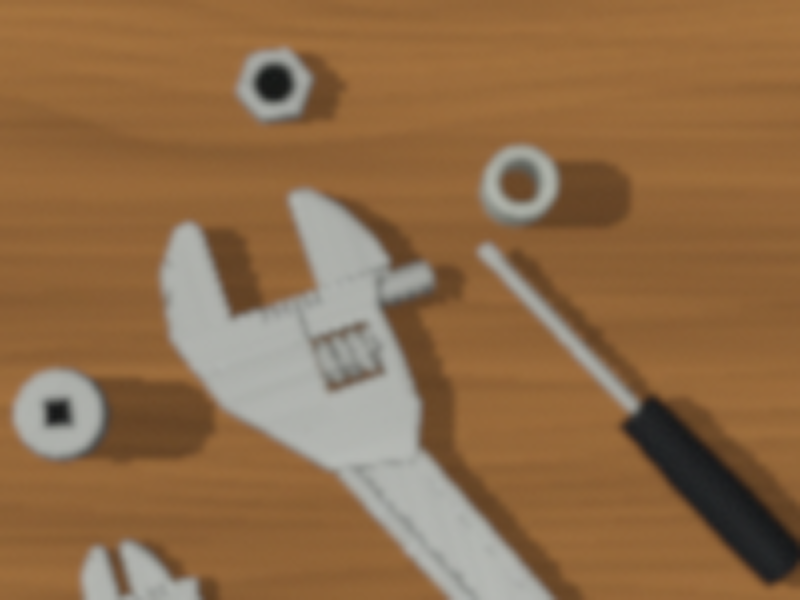

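Run:
```python
from plant import *
import pickle;from h import *
from scipy.spatial.transform import Rotation as Ro
s=sense();R=Ro.from_rotvec(s["tcp_rot"]).as_matrix();f=pickle.load(open("f0.pkl","rb"))["wrist"]
print(R.round(2)); print("cam in tool",R.T@(f["T"][:3,3]-s["eef_pos"]),"axis",R.T@f["T"][:3,2])
for th in (17,):
  t=np.radians(th); wx=np.array([np.cos(t),np.sin(t),0]); wy=np.array([-np.sin(t),np.cos(t),0])
  for sg in (1,-1):
    X=np.array([0,0,-1.]);Z=sg*wy;Y=np.cross(Z,X)
    for z in (120,22):
      q=inverse_kinematics([588,93.4,z],Ro.from_matrix(np.c_[X,Y,Z]).as_rotvec());print(sg,z,q,Y)
```

```text
[[-0.   -0.94  0.34]
 [-0.    0.34  0.94]
 [-1.   -0.   -0.  ]]
cam in tool [-142.705078     77.532559     -0.47690593] axis [ 9.53295127e-01 -3.02040233e-01  3.14728100e-04]
1 120 [-0.30427901  0.50849153  0.1178469   1.83360289 -0.07956915  0.80403614
  1.72153905] [-0.95630476 -0.2923717  -0.        ]
1 22 [-0.23965901  0.65642579  0.03402071  1.86135381 -0.03551606  0.62439204
  1.68361661] [-0.95630476 -0.2923717  -0.        ]
-1 120 [-0.67656337  0.57063935  0.61881579  1.85878284 -0.43071547  0.84877306
 -1.11592877] [0.95630476 0.2923717  0.        ]
-1 22 [-0.63114024  0.7241605   0.56122996  1.88839989 -0.58149711  0.69703201
 -0.9982919 ] [0.95630476 0.2923717  0.        ]
```

Run:
```python
from plant import *
import pickle;from h import *
from scipy.spatial.transform import Rotation as Ro
t=np.radians(17); wx=np.array([np.cos(t),np.sin(t),0]); wy=np.array([-np.sin(t),np.cos(t),0])
rv=Ro.from_matrix(np.c_[[0,0,-1.],-wx,wy]).as_rotvec()
move_gripper(0.0)
move_to(np.array([588,93.4,95])+50*wx+12*wy,rv)
dwell(0.3)
f=grab_frame("wrist");pickle.dump(f,open("f1.pkl","wb"));s=sense();print(s["time"],s["eef_pos"],s["contact_force"],s["gripper_width"])
im=cv2.resize(f["image"],None,fx=1.25,fy=1.25);cv2.imwrite("pics/w1.png",im)
```

```text
3.6083 [632.29340641 119.82257043  95.07741986] [-0.96023856 -1.2139876   0.21792559] 0.00012233238430544273
```

View pics/w1.png

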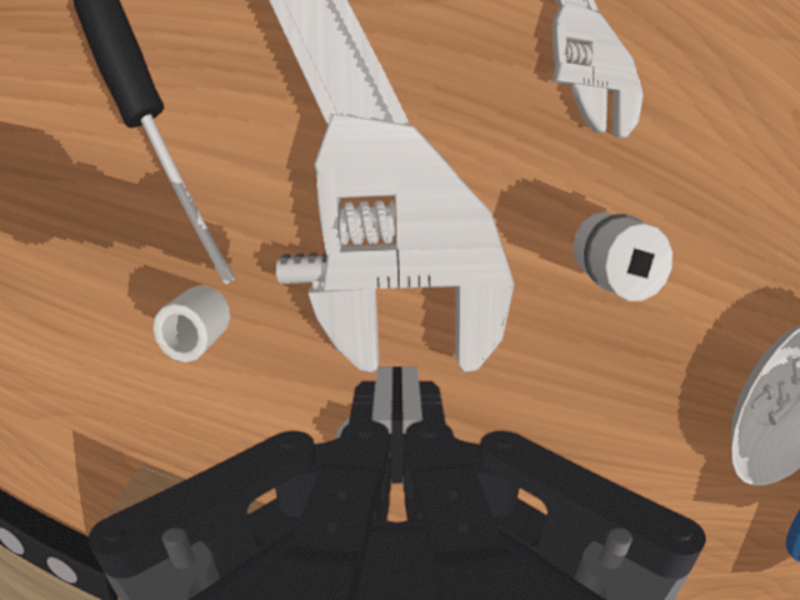

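Run:
```python
import pickle;from h import *
f=pickle.load(open("f1.pkl","rb"));crop(f["image"],255,145,385,245,6,"pics/w1c.png")
```

```text
(no output)
```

View pics/w1c.png

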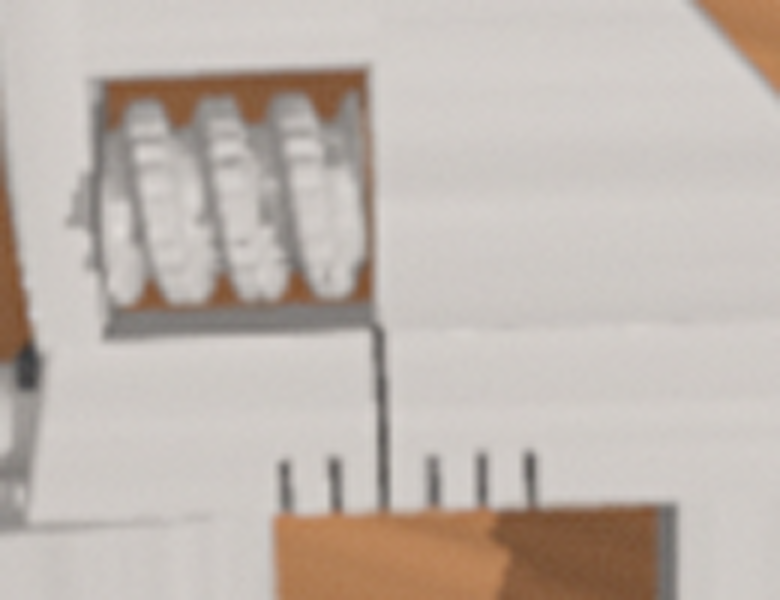

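Run:
```python
import pickle;from h import *
f=pickle.load(open("f1.pkl","rb"))
P=lambda u,v,z:at_z(f,255+(u+.5)/6-.5,145+(v+.5)/6-.5,z,True)
w={k:P(*v) for k,v in dict(tl=(95,79,18),tr=(368,67,18),br=(375,325,18),bl=(106,335,18),mark=(385,512,18),jaw=(274,516,18),fix=(658,506,18)).items()}
d=w["fix"]-w["mark"];print("yaw",np.degrees(np.arctan2(-d[0],d[1])), "gap mark-fix",np.linalg.norm(d[:2]))
t=np.arctan2(-d[0],d[1]);R=np.array([[np.cos(t),np.sin(t)],[-np.sin(t),np.cos(t)]])
for k,v in w.items(): print(k,v.round(1),(R@(v-w["mark"])[:2]).round(1))
c=sum(w[k] for k in("tl","tr","br","bl"))/4;print("window centre",c)
f=pickle.load(open("f0.pkl","rb"))["top"];print("top view",at_z(f,250+345/4-.4,140+356/4-.4,20), "mark", at_z(f,250+302/4-.4,140+302/4-.4,18))
```

```text
yaw 18.491325502284564 gap mark-fix 28.1201696937656
tl [583.3  75.8  18. ] [-45.2 -27.5]
tr [574.5 101.3  18. ] [-45.5  -0.6]
br [599.1 109.6  18. ] [-19.5  -0.5]
bl [607.9  83.9  18. ] [-19.3 -27.7]
mark [617.4 116.3  18. ] [0. 0.]
jaw [621.2 105.5  18. ] [  0.1 -11.4]
fix [608.5 143.   18. ] [-0.  28.1]
window centre [591.19663807  92.67215063  18.        ]
top view [588.75651548  95.39254036  20.        ] mark [613.13260811 114.58492049  18.        ]
```

```bash
cat > r.py <<'E'
from plant import *
import numpy as np
from scipy.spatial.transform import Rotation as Ro
t=np.radians(18); wx=np.array([np.cos(t),np.sin(t),0]); wy=np.array([-np.sin(t),np.cos(t),0])
rv=Ro.from_matrix(np.c_[[0,0,-1.],-wx,wy]).as_rotvec()
W=np.array([590,94,0.]); ez=np.array([0,0,1.])
def P(a,z): return W+a*wx+z*ez
def fz(n=3):
    v=[]
    for _ in range(n): dwell(0.02); v.append(sense()["contact_force"])
    return np.mean(v,0)
def press(a,z,f0,F=7,zmin=18.5):
    """step down at offset a until the vertical force exceeds F; returns commanded z"""
    line_to(P(a,z),rv,v=40); 
    while True:
        f=fz()-f0
        if f[2]>F or z<zmin: return z,f
        z-=0.25 if f[2]<1 else 0.1; line_to(P(a,z),v=20)
E
python3 - <<'E'
from r import *
line_to(P(8,60),rv); line_to(P(8,30),v=80); dwell(.2)
f0=fz(5); print("f0",f0,sense()["eef_pos"])
z,f=press(8,23.5,f0); print(z,f,sense()["eef_pos"],sense()["time"])
if f[2]>4:
  for a in (4,0,-4,-8):
    line_to(P(a,z),v=30); g=fz()-f0; print(a,g.round(2),(wx@g).round(2),(sense()["eef_pos"]-P(a,z)).round(2))
    if g[2]>14: break
line_to(P(-8,30),v=60); print(fz()-f0,sense()["time"])
E
```

```text
f0 [ 0.05079598 -0.26009333  0.05789949] [597.9079881   96.51269585  30.42415789]
20.999999999999993 [-2.23693966  0.09436269  7.18194622] [597.71266116  96.48170703  21.45798859] 9.1917
4 [0.72 0.59 5.5 ] 0.86 [0.73 0.21 0.47]
0 [0.86 0.63 5.63] 1.01 [0.5  0.11 0.47]
-4 [0.64 0.85 6.75] 0.88 [0.23 0.01 0.46]
-8 [-0.31  0.19  5.81] -0.24 [-0.78 -0.35 -0.12]
[-0.00165555  0.38766759  0.13243935] 10.875
```

```bash
cat > look.py <<'E'
from r import *; from h import *; import pickle,sys
t17=np.radians(17)
line_to([*W[:2]+[48,27],95],rv,v=200); dwell(.2)
f=grab_frame("wrist");n=sys.argv[1];pickle.dump(f,open(n+".pkl","wb"))
T=np.linalg.inv(f["T"]); p=T@[613,115,18,1]; p=p[:3]
th=np.arctan2(np.hypot(p[0],p[1]),p[2]);fl=240/np.tan(np.radians(f["fov_y"]/2));q=p[:2]/np.hypot(*p[:2])*th*fl+[f["cx"],f["cy"]]
x0,y0=int(q[0])-65,int(q[1])-75
crop(f["image"],x0,y0,x0+130,y0+100,6,f"pics/{n}.png");print(x0,y0,sense()["time"])
E
python3 look.py w2
```

```text
256 142 11.725
```

View pics/w2.png

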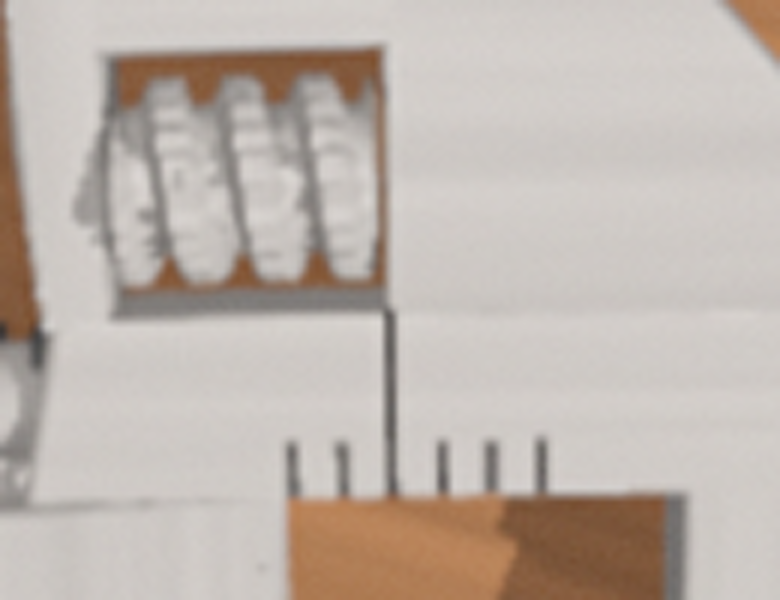

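```bash
python3 - <<'E'
from r import *
line_to(P(10,60),rv,v=200); line_to(P(10,27),v=100); dwell(.1); f0=fz(5)
for k in range(5):
  line_to(P(10,27),v=80); z,f=press(10,21.6,f0,F=6.5,zmin=20.2); 
  if f[2]<4: print("no contact",z,f); break
  o=[]
  for a in (6,2.5,-1.5,-5):
    line_to(P(a,z),v=35); g=sense(); c=g["contact_force"]-f0; o.append((c[2].round(1),(wx@c).round(1),(g["eef_pos"][2]-z).round(2)))
  dwell(.03); line_to(P(-5,27),v=80); print(round(z,2),f[2].round(1),(wx@f).round(1),o,sense()["time"])
E
python3 look.py w3
```

```text
20.85 6.7 0.4 [(np.float64(6.7), np.float64(-0.0), np.float64(0.63)), (np.float64(6.8), np.float64(1.2), np.float64(0.59)), (np.float64(6.9), np.float64(-0.2), np.float64(0.55)), (np.float64(7.4), np.float64(1.9), np.float64(0.54))] 16.525
20.9 7.1 -1.0 [(np.float64(5.4), np.float64(0.5), np.float64(0.58)), (np.float64(6.0), np.float64(1.2), np.float64(0.55)), (np.float64(5.8), np.float64(1.2), np.float64(0.51)), (np.float64(7.4), np.float64(1.4), np.float64(0.53))] 20.6167
21.0 6.8 -1.4 [(np.float64(5.1), np.float64(0.2), np.float64(0.47)), (np.float64(6.0), np.float64(0.2), np.float64(0.44)), (np.float64(6.4), np.float64(0.3), np.float64(0.45)), (np.float64(6.5), np.float64(0.8), np.float64(0.43))] 24.4083
21.0 6.5 -1.4 [(np.float64(5.5), np.float64(0.5), np.float64(0.47)), (np.float64(5.9), np.float64(0.9), np.float64(0.48)), (np.float64(6.2), np.float64(1.1), np.float64(0.44)), (np.float64(6.7), np.float64(0.4), np.float64(0.45))] 28.2
20.9 7.3 -1.3 [(np.float64(5.7), np.float64(0.3), np.float64(0.57)), (np.float64(6.1), np.float64(0.8), np.float64(0.54)), (np.float64(6.6), np.float64(1.2), np.float64(0.56)), (np.float64(7.7), np.float64(0.5), np.float64(0.52))] 32.2917
256 142 33.1417
```

View pics/w3.png

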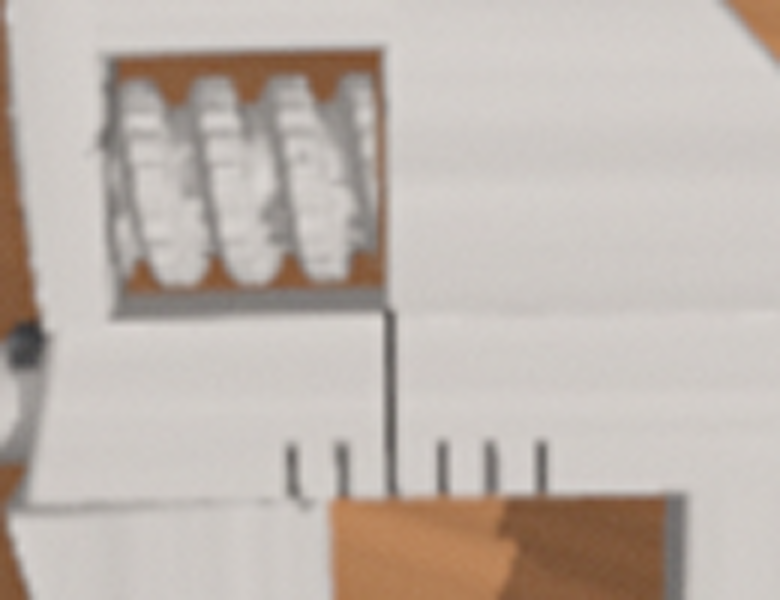

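```bash
cat > meas.py <<'E'
import pickle; from h import *
def edge(f):
    """jaw edge minus mark, mm, from subpixel wood/steel edge just past the throat (crop row ~ 515-545)"""
    hs=cv2.cvtColor(f["image"],cv2.COLOR_BGR2HSV)[...,1].astype(float)
    xs=[]
    for y in range(229,234):
        r=hs[y,290:345]; i=int(np.argmax(r>85)); xs.append(290+i-(r[i]-85)/(r[i]-r[i-1]))
    return np.median(xs), ((np.median(xs)-256)*6+3-392)/10
E
cat > stroke.py <<'E'
from r import *
def strokes(n,a0=10,a1=-5.5,z=20.75,v=30,first=True):
    line_to(P(a0,60),rv,v=220); line_to(P(a0,25.5),v=120); f0=fz(3)
    for k in range(n):
        if k: line_to(P(a0,25.5),v=100)
        line_to(P(a0,z),v=40); dwell(.05); f=sense()["contact_force"]-f0
        if not 3<f[2]<16: print("bad press",f); break
        line_to(P(a1,z),v=v); s=sense(); g=s["contact_force"]-f0
        dwell(.05); line_to(P(a1,25.5),v=80); print(f.round(1),g.round(1),(wx@g).round(1),(s["eef_pos"]-P(a1,z)).round(2),s["time"])
E
python3 - <<'E'
from meas import *
for n in("w2","w3"): print(edge(pickle.load(open(n+".pkl","rb"))))
from stroke import *
strokes(2)
E
python3 look.py w4; python3 -c "
from meas import *;print(edge(pickle.load(open('w4.pkl','rb'))))"
```

```text
(np.float64(303.81538461538463), np.float64(-10.210769230769221))
(np.float64(311.1666666666667), np.float64(-5.799999999999988))
bad press [1.73258494 0.75455169 1.20330091]
256 142 35.1833
(np.float64(311.1111111111111), np.float64(-5.833333333333348))
```

```bash
sed -i 's/dwell(.05); f=sense/dwell(.25); f=sense/; s/not 3<f/not 2<f/' stroke.py
python3 - <<'E'
from stroke import *
strokes(2)
E
python3 look.py w5; python3 -c "
from meas import *;print(edge(pickle.load(open('w5.pkl','rb'))))"
```

```text
[ 1.8 -0.1  2.8] [ 0.4 -1.2  6. ] 0.0 [ 0.15 -0.36  0.66] 37.2583
[0.1 0.5 5.4] [1.2 0.5 7.6] 1.3 [ 0.23 -0.26  0.65] 39.05
256 142 40.2083
(np.float64(316.61290322580646), np.float64(-2.5322580645161223))
```

```bash
python3 - <<'E'
from stroke import *
strokes(1)
E
python3 look.py w6; python3 -c "
from meas import *;print(edge(pickle.load(open('w6.pkl','rb'))))"
```

```text
[2.4 0.3 3.6] [1.2 0.4 7. ] 1.2 [ 0.11 -0.35  0.65] 42.2833
256 142 43.4417
(np.float64(319.4), np.float64(-0.8600000000000136))
```

View pics/w6.png

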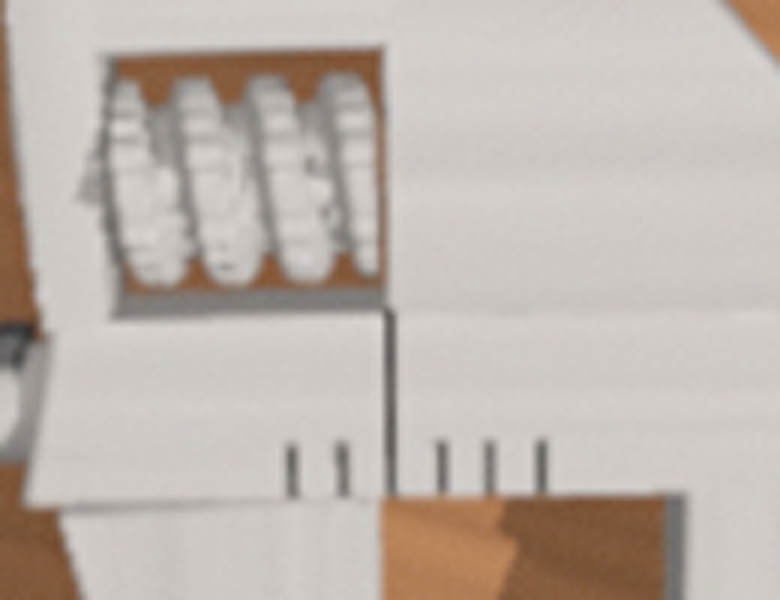

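```bash
python3 - <<'E'
from stroke import *
strokes(1,a0=5,a1=-3.5)
E
python3 look.py w7; python3 -c "
from meas import *;print(edge(pickle.load(open('w7.pkl','rb'))))"
```

```text
[ 3.  -0.5  5. ] [ 1.1 -0.5  7.5] 0.9 [ 0.1  -0.29  0.67] 45.3
256 142 46.4583
(np.float64(321.2950819672131), np.float64(0.27704918032785597))
```

View pics/w7.png

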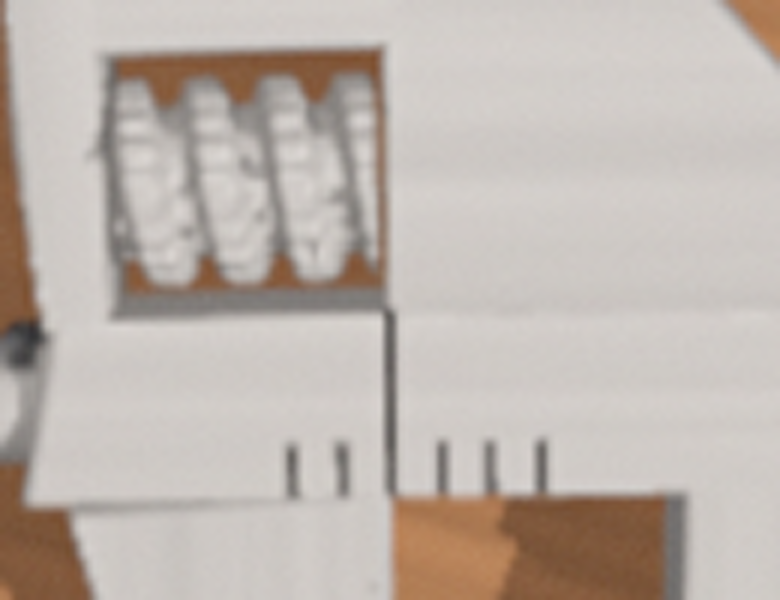

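The jaw edge is at about x = 393 in the crop and the long line at x = 392, so they line up to about 0.2 mm. The finger is clear of everything and the wrench hasn't moved, so I'm handing in.

```bash
python3 -c "
from plant import *
print(sense()['contact_force']);sign_off()"
```

```text
[-0.20883498 -0.50390535  0.15443152]
the job is handed in; nothing more can be done
```

The wheel is rolled and the jaw now stands on the long engraved line; I handed the job in at about 46.5 s of the 64 s allowed.

**What I did:** With the gripper shut, I pressed the fingertip on the worm wheel with roughly 3–8 N and rolled it towards the handle in ten strokes. Before each new stroke I lifted the finger.

**Last checks:**
- **Jaw position:** it went from about 11.4 mm short of the line to within about 0.3 mm of it. The final picture read about +0.1 mm by eye and +0.28 mm by image code.
- **Wrench:** it showed no visible shift between the wrist pictures from the second look to the last, which were all taken from the same pose.
- **Finger:** the gripper was about 95 mm above the bench with no contact force beyond noise.
- **Other things on the bench:** I didn't check each one in a final picture. The arm felt no unexpected contact in the force readings taken.

**What went wrong:**
- **Weak strokes:** the first six strokes gave only about half to three-quarters of the expected jaw travel, probably because the tip slipped. Deeper, single-sweep strokes fixed that.
- **Aborted press:** one try read too little force, so I lifted off and pressed again with a longer settling time.

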